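# Hold a dusting stencil over a display cake

### The arm

A 6-joint arm with a two-finger parallel gripper is mounted at the origin on the work surface. World frame = base frame: x ahead of the robot, y to its left, z up, the work surface at z = 0. Lengths are in m, angles in degrees, forces in N, time in s.
With the tool pointing down it reaches from about 0.35 to 0.875 m from the base axis. Payload 4.2 kg.
Tool frame: the origin (TCP) lies on the centre line of the jaws, within the pads' length; the fingertips stand 19 mm ahead of it and the grasp point (between the pads) is the TCP; x points along the fingers, y is the direction in which the jaws open and shut, and the axes are right-handed (so a half turn about x gives the same grasp; the last joint's range is limited). The gripper opens to 87 mm and grips with 3 to 60 N. Pads are 19 mm wide; open, the fingers measure 117 mm over their backs; the gripper's body (75 mm by 190 mm) begins 51 mm behind the grasp point.
Start: joints at [-60.47, 22.042, 0.453, 0, -68.411, -14.817], TCP at [0.159, -0.604, 0.242] pointing down, gripper open.
Joint ranges: [-179.83, 179.83], [-69.29, 118.12], [-61.27, 80.66], [-181.25, 117.63], [-171.15, -9.14], [-177.46, 177.46]. Speed limits (degrees/s): [159.86, 159.86, 180, 180, 180, 180].

### API

Orientations are given as a 3x3 rotation matrix whose columns are the frame's x, y, z axes.
In Python, from station import * gives the robot as it stands.
- The arm moves only by the shell command python3 -m creep 'ROWS'. ROWS is JSON, a list of rows, each a list of 5 numbers: the opening, from 0 (shut) to 1 (fully open), then the shift along the world's x, y, z in mm, then the turn about the world's z in rad. In form: [[jaw, x, y, z, turn], ...]. A call has exactly 8 rows; each row is the pose to reach, as a shift and turn from the pose measured when the call began; what a row does not reach only later rows make up. A row lasts 1/10 s, in which the tool goes at most 50 mm and 8.59 degrees, less where a joint would pass 70% of its speed; a pose out of reach is approached as far as the arm can. A call with a gripper value outside its range is refused whole. The fingers move at their own pace and stop on an object; the grip force is fixed at half the most. Time passes only in rows, so rows that repeat a pose let the fingers close, or fill a call up. It gives the time, the measured TCP pose, the force and the opening at its end, in the units of the state.
- sense(): the state, without advancing time (a new reading comes with each control period).
- capture(name): name is "side" or "top" or "wrist"; returns a dict with "image" (480x640x3 uint8, blue, green, red), "z_map" (480x640 float32, m along the optical axis (not along the pixel's ray), 0 where there is no reading), "mtx" (3x3 intrinsics, pixels), "k1" (the pictures are not rectified: a ray, as slopes to the right and down, at radius r is drawn at 1 + k1 r^2 times it, then the intrinsics apply), "eye" and "attitude" of the camera in the world. Camera axes: x right, y up, looking along -z (the intrinsics and any distortion apply to the point x, -y, -z); pixel columns grow to the right and rows downward; lengths in m; the calibration is good to about 2 mm. A picture is of the moment at which its call begins.
- finish_job(): hands the job in, once; it reports no verdict.
Trained networks look in a picture, given as the dict that the camera call returned (one of the last four; its "shot" number tells which), for a name from the list of things; names that differ only in an ending like _2 or _b are one class to them, and where a whole thing is asked for, a point or a joint stands for the part that bears it (a point fixed in the world has none). Each returns a list of dicts, best first, with "confidence" (0 to 1); they miss things now and then, are a little off and sometimes report something else, mostly with a low value. They report only what shows in the picture. A call takes as long as a camera call.
- look_for(picture, thing): "box" ([left, top, right, bottom] in pixels, round what is visible of it).
- mark_of(picture, thing): "centre" ([column, row] in pixels: a listed point, or the origin of a listed thing).
The state is a dict: "time_s": time; "joints": joint angles; "joint_velocities": joint speeds; "effort": joint torques, N m; "tcp_pos": TCP position; "ee_rot": TCP orientation; "wrist_force": force on the tool from outside, world axes, zero at the start; "moment": the same for the moment, N m; "gripper_width": opening from 0.0 (shut) to 1.0 (fully open).
Only numpy, scipy, OpenCV 4.12 (cv2) and the standard library are available. Lean on these libraries where they do the work, as an engineer would, in place of code of your own. Each camera call takes 0.05 s, during which the arm holds its last target.

### The job

First push the little display case's open door shut until it seats on its catch, so no sugar dust gets in. Then pick up the rectangular stencil by its handle, carry it over the rack of jars, and hold it level and still about 15 mm above the top of the rectangular display cake, centred and with its long sides along the cake's, ready for dusting: finish while still holding it there. Nothing may ever touch the cake's icing, and the jars and the round stencil stay where they are.

Things in the scene. Friction and masses are not known exactly. Their poses are not given: they have to be found in the camera images.
- case_door (a joint): Door angle in rad: 0 is fully shut against its stop; starts ajar at 0.55 to 1.1. It swings on an upright hinge and stays where it is left. A sprung ball catch resists over about the last 0.09 rad, most around 0.08 to 0.07 (8 to 13 N pushing 140 mm from the hinge), then below about 0.04 snaps in and holds the door shut.
- case_hinge (a point): Point on the door's hinge line, 30 mm above the counter. It does not turn with the door; its axes are the case's: -x points out of the case's front, +y runs along the shut door from the hinge to its free edge, z up. With the door at angle a, the door points from the hinge along (-sin a, cos a) in these axes, and its outer face, the one to push, looks along (-cos a, -sin a).
- case: White and steel display case at the left, 240 mm wide (y), about 220 mm deep (x) and 240 mm tall, origin at the centre of its underside, front towards its -x. Its door is an aluminium frame with a clear pane, 200 mm wide, 205 mm tall, 18 mm thick (mid-plane through the hinge line), from 30 to 235 mm above the counter.
- door_push (a point): Free place to push, on the door's outer face: 140 mm from the hinge line, 205 mm above the counter (30 mm below the top edge). It moves with the door; its -x is the face's outward normal. The dark pull bar, 40 mm proud of the face, is lower and farther out: 185 mm from the hinge line, 55 to 135 mm above the counter.
- stencil_grip (a point): Centre of the black handle bar of the rectangular stencil: bar 70 mm long (x), 16 mm wide (y), 16 mm high (z), bridged over the plate's middle on posts 30 mm either side of its centre, 53 mm above the plate's underside. x is the plate's long direction, z up. The stencil (0.15 to 0.3 kg) lies flat on the counter at the right; it and the round one may have swapped places.
- stencil: The rectangular stencil itself: plate 140 mm (x) by 100 mm (y), 4 mm thick, with cut-outs. Origin at the centre of its underside.
- round_stencil: A round steel stencil, 108 mm across and 4 mm thick, with the same handle (top 61 mm high): not the one wanted, leave it. Origin at the centre of its underside.
- cake_top (a point): Centre of the top face of the rectangular display cake (hard white icing over a rigid dummy). The cake is 150 mm (x) by 110 mm (y) by 79 mm high with its board, with small lilac rosettes along its foot. It stands loose on a round white turntable, so this point is 124 mm above the counter. x is its long direction, z up.
- cake: The same rectangular cake: origin at the centre of its underside, on the turntable.
- turntable: Fixed round white turntable under the cake, 200 mm across, 45 mm high. Origin at the centre of its underside.
- rack: Fixed steel jar rack standing between the stencils and the cake: an open trough 320 mm long (x), 70 mm wide (y), walls 50 mm high. Origin at the centre of its underside. Three jars stand in it.
- jar0: Sprinkle jar, 52 mm across and 110 mm tall, standing loose in the rack with its lid 114 mm above the counter. Origin at the centre of its underside.
- jar1: Sprinkle jar, 52 mm across and 110 mm tall, standing loose in the rack with its lid 114 mm above the counter. Origin at the centre of its underside.
- jar2: Sprinkle jar, 52 mm across and 110 mm tall, standing loose in the rack with its lid 114 mm above the counter. Origin at the centre of its underside.

How it is judged:
By the outcome, as a careful person would: the job done as asked, in the order asked, and still so for the second after the job is handed in, while the arm keeps its last pose, push and grip.
It also fails if it takes over 64 s, if anything falls off the work surface, if the arm or the gripper's body presses on something with over 40 N, if the wrist force passes 120 N, or if a joint passes its speed limit or range.

## Working session

There is one attempt and no reset: what is moved stays moved. The work goes in short steps, Python scripts to look and compute and a shell command to move; the robot and the scene stay as the last step left them, time stands still between calls to the robot, and variables do not carry over. Pictures are saved under pics/ and viewed, and the job is handed in when it is done.

```bash
ls; mkdir -p pics; cat > h.py <<'E'
from station import *
import numpy as np, cv2
def ray(p,uv):
    K=np.array(p["mtx"]);k1=p["k1"]
    d=np.array([(uv[0]-K[0,2])/K[0,0],(uv[1]-K[1,2])/K[1,1]])
    s=d.copy()
    for _ in range(20): s=d/(1+k1*(s@s))
    return np.array([s[0],-s[1],-1.])
def atz(p,uv,z):
    r=np.array(p["attitude"])@ray(p,uv);e=np.array(p["eye"])
    return e+r*(z-e[2])/r[2]
def dep(p,uv):
    u,v=int(round(uv[0])),int(round(uv[1]))
    w=p["z_map"][max(0,v-1):v+2,max(0,u-1):u+2];w=w[w>0]
    if len(w)==0:return None
    return np.array(p["eye"])+np.array(p["attitude"])@ray(p,uv)*np.median(w)
def cloud(p):
    K=np.array(p["mtx"]);k1=p["k1"]
    v,u=np.mgrid[0:480,0:640]
    d=np.stack([(u-K[0,2])/K[0,0],(v-K[1,2])/K[1,1]],-1);s=d.copy()
    for _ in range(20): s=d/(1+k1*(s**2).sum(-1,keepdims=True))
    c=np.concatenate([s[...,:1],-s[...,1:],-np.ones_like(s[...,:1])],-1)*p["z_map"][...,None]
    return c@np.array(p["attitude"]).T+np.array(p["eye"])
E
cat > a.py <<'E'
from h import *
np.set_printoptions(precision=3,suppress=True)
s=sense();print(s)
for c in ["top","side"]:
    p=capture(c);cv2.imwrite(f"pics/{c}0.png",p["image"])
    print(c,p["eye"],p["attitude"])
    for t in ["case_hinge","door_push","case","stencil_grip","stencil","round_stencil","cake_top","cake","rack","jar0","turntable"]:
        m=mark_of(p,t)
        for q in m[:3]: print(t,np.round(q["centre"],1),round(q["confidence"],2),dep(p,q["centre"]))
E
python3 a.py
```

```text
pics
{'time_s': 0.0, 'joints': array([-60.471,  22.092,   0.379,  -0.03 , -68.413, -14.818]), 'joint_velocities': array([-0.085,  0.001,  0.046, -0.047,  0.012,  0.059]), 'effort': array([ -0.   , -39.067,  18.741,   4.22 ,   0.011,  -0.   ]), 'tcp_pos': array([ 0.159, -0.604,  0.24 ]), 'ee_rot': array([[-0.001, -0.254,  0.967],
       [ 0.002,  0.967,  0.254],
       [-1.   ,  0.002, -0.   ]]), 'wrist_force': array([ 0.066, -0.257,  0.16 ]), 'moment': array([0.01 , 0.033, 0.058]), 'gripper_width': 1.0037256797664067}
top [0.426 0.089 1.342] [[-0.021  0.997 -0.069]
 [-1.    -0.021 -0.   ]
 [-0.001  0.069  0.998]]
case_hinge [234.7 223.6] 0.75 [0.554 0.286 0.061]
case_hinge [375.7 195.4] 0.45 [ 0.611 -0.063  0.107]
door_push [231.7 276.6] 0.58 [0.423 0.279 0.159]
case [451.3 196. ] 0.26 [ 0.614 -0.261  0.06 ]
stencil_grip [451.7 193.6] 0.6 [ 0.62  -0.262  0.061]
stencil [447.5 196.7] 0.83 [ 0.62  -0.266  0.006]
round_stencil [461.9 272.7] 0.94 [ 0.419 -0.297  0.004]
round_stencil [234.2 280.1] 0.36 [0.414 0.278 0.129]
cake_top [313.8 253.4] 0.88 [0.474 0.09  0.125]
cake [312.7 253. ] 
[... 289 characters left out ...]
0.015  0.551  0.834]]
case_hinge [395.7 298.9] 0.87 [0.585 0.294 0.079]
door_push [412.6 219. ] 0.69 [0.436 0.274 0.233]
stencil_grip [202.6 250.3] 0.94 [ 0.627 -0.265  0.058]
stencil [208.6 259.7] 0.91 [ 0.625 -0.258  0.008]
stencil [285.6 239.7] 0.43 [ 0.497 -0.064  0.039]
round_stencil [227.1 204.3] 0.9 [ 0.421 -0.306  0.004]
cake_top [336.6 234.1] 0.6 [0.479 0.088 0.125]
cake [336.  253.4] 0.93 [0.536 0.108 0.122]
cake [336.9 257.5] 0.17 [0.544 0.113 0.117]
rack [272.5 260. ] 0.71 [ 0.579 -0.068  0.049]
jar0 [284.5 240. ] 0.9 [ 0.5   -0.067  0.04 ]
jar0 [263.3 280.3] 0.9 [ 0.65  -0.062  0.054]
jar0 [273.8 260.7] 0.82 [ 0.577 -0.065  0.043]
turntable [339.  259.1] 0.92 [0.539 0.118 0.104]
```

View pics/top0.png

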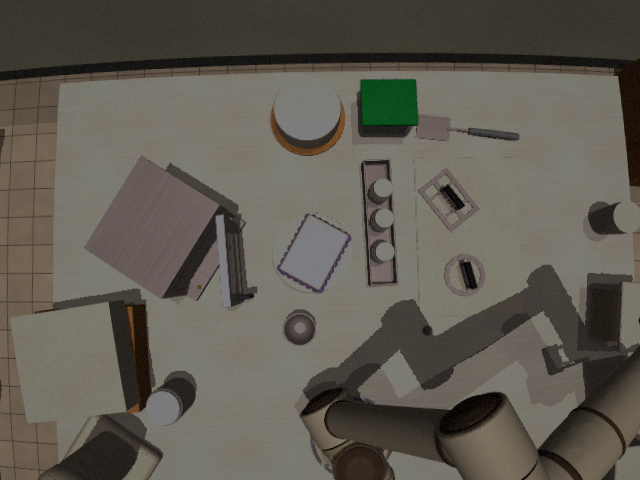

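View pics/side0.png

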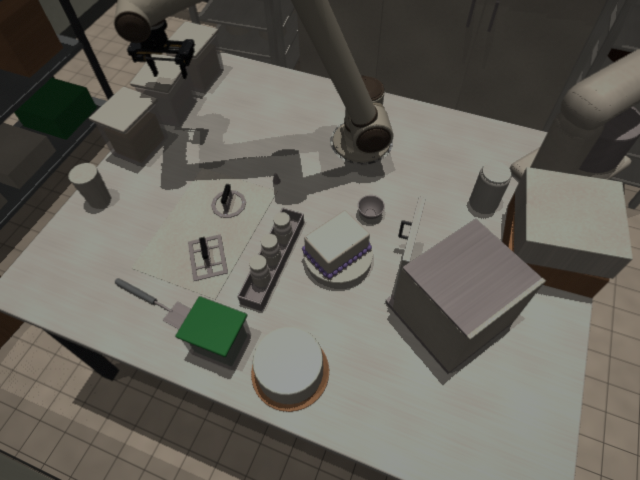

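```bash
cat > b.py <<'E'
from h import *
np.set_printoptions(precision=4,suppress=True)
def rect(pts):
    r=cv2.minAreaRect((pts*1000).astype(np.float32));return r
for c in ["top","side"]:
    p=capture(c);P=cloud(p);ok=p["z_map"]>0
    def sel(x0,x1,y0,y1,z0,z1):
        m=ok&(P[...,0]>x0)&(P[...,0]<x1)&(P[...,1]>y0)&(P[...,1]<y1)&(P[...,2]>z0)&(P[...,2]<z1)
        return P[m]
    print(c)
    q=sel(.3,.6,.0,.2,.118,.13);print("cake",len(q),rect(q[:,:2]),np.median(q[:,2]))
    q=sel(.35,.85,.25,.75,.236,.25);print("caseroof",len(q),rect(q[:,:2]),np.median(q[:,2]))
    q=sel(.3,.6,.2,.34,.224,.236);print("doortop",len(q),rect(q[:,:2]),cv2.fitLine((q[:,:2]*1000).astype(np.float32),cv2.DIST_HUBER,0,.01,.01).ravel())
    q=sel(.5,.75,-.35,-.18,.045,.07);print("handle",len(q),rect(q[:,:2]),np.median(q[:,2]))
    q=sel(.35,.5,-.36,-.22,.045,.07);print("rhandle",len(q),rect(q[:,:2]))
    q=sel(.3,.8,-.12,-.02,.1,.13)
    for i in range(3):pass
    print("jars",len(q),rect(q[:,:2]),q[:,2].max())
    q=sel(.3,.8,-.12,-.02,.03,.06);print("rack",len(q),rect(q[:,:2]))
    im=p["image"]
    cv2.imwrite(f"pics/crop_{c}.png",cv2.resize(im[130:330,70:510] if c=="top" else im[170:370,170:560],None,fx=1.8,fy=1.8,interpolation=cv2.INTER_CUBIC))
E
python3 b.py
```

```text
top
cake 2831 ((476.9632263183594, 90.18064880371094), (109.87873077392578, 149.86013793945312), 60.372806549072266) 0.12406924810177511
caseroof 10889 ((502.0957946777344, 392.42779541015625), (358.2069091796875, 241.69065856933594), 57.15595245361328) 0.2403884125794673
doortop 559 ((478.77685546875, 306.4125061035156), (244.25978088378906, 58.708160400390625), 4.135034561157227) [  0.9972   0.0744 461.0137 284.782 ]
handle 191 ((613.0619506835938, -267.6147766113281), (68.71245574951172, 17.267152786254883), 37.1063117980957) 0.06035262560891619
rhandle 205 ((413.7347717285156, -303.4579162597656), (71.02349090576172, 17.672348022460938), 14.646982192993164)
jars 1055 ((627.4387817382812, -70.54278564453125), (85.45825958251953, 345.0928955078125), 88.10222625732422) 0.12999087158071743
rack 897 ((597.4107666015625, -83.71800231933594), (404.6770324707031, 83.75154113769531), 1.8910102844238281)
side
cake 1784 ((480.7837829589844, 88.74201965332031), (112.32235717773438, 151.70265197753906), 60.28007888793945) 0.12366342850168721
caseroof 8612 ((504.5982666015625, 390.81280517578125), (352.0746154785156, 242.76953125), 57.44197082519531) 0.2396258118326426
doortop 440 ((478.9345703125, 305.0420227050781), (242.6820068359375, 55.34581756591797), 4.157338619232178) [  0.9951   0.0987 474.8961 286.7131]
handle 130 ((617.3394165039062, -267.79962158203125), (69.51695251464844, 16.782917022705078), 36.29682159423828) 0.060487671552757916
rhandle 119 ((417.2940368652344, -303.92401123046875), (71.59689331054688, 17.847591400146484), 14.488584518432617)
jars 725 ((627.8282470703125, -67.17206573486328), (87.04266357421875, 346.7918701171875), 86.93973541259766) 0.12998864144756705
rack 936 ((596.4685668945312, -78.650390625), (406.4640808105469, 72.35365295410156), 1.8964953422546387)
```

View pics/crop_top.png

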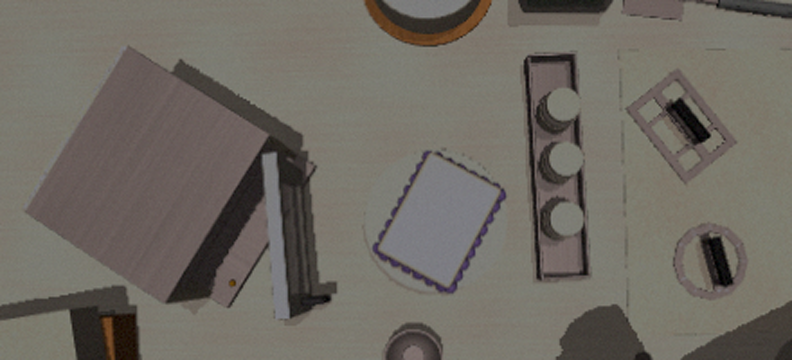

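View pics/crop_side.png

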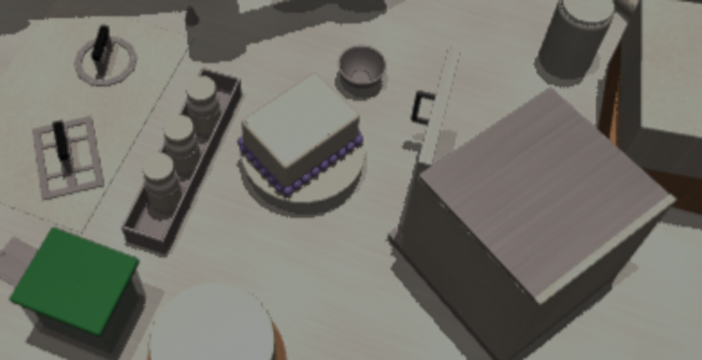

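```bash
cat > c.py <<'E'
from h import *
np.set_printoptions(precision=4,suppress=True)
for c in ["top","side"]:
    p=capture(c);P=cloud(p);ok=p["z_map"]>0
    m=(ok&(P[...,0]>.3)&(P[...,0]<.85)&(P[...,1]>.2)&(P[...,1]<.75)&(P[...,2]>.225)&(P[...,2]<.25)).astype(np.uint8)
    m=cv2.erode(m,np.ones((3,3)))
    n,l,st,ce=cv2.connectedComponentsWithStats(m)
    for i in range(1,n):
        if st[i,4]<30: continue
        q=P[l==i];r=cv2.minAreaRect((q[:,:2]*1000).astype(np.float32))
        print(c,st[i],np.median(q[:,2]),r);print(cv2.boxPoints(r).astype(int).tolist())
E
python3 c.py
```

```text
top [  82  155  138  142 9871] 0.24045359009034484 ((538.171875, 447.7940368652344), (219.20774841308594, 235.3145294189453), 56.894039154052734)
[[379, 420], [576, 291], [696, 475], [499, 603]]
top [217 216  14  91 598] 0.23546475417521628 ((457.64373779296875, 284.4670104980469), (194.42654418945312, 15.4915771484375), 3.938527822494507)
[[360, 285], [361, 270], [555, 283], [554, 298]]
side [404 198  20  64 312] 0.23475632209862307 ((461.9847717285156, 284.906005859375), (194.9359893798828, 12.158411979675293), 4.211134433746338)
[[364, 283], [365, 271], [559, 286], [558, 298]]
side [ 404  220  139  120 8187] 0.23962030651549027 ((542.2185668945312, 446.04180908203125), (216.46774291992188, 239.30209350585938), 57.24285125732422)
[[383, 419], [584, 290], [701, 472], [500, 601]]
```

```bash
python3 -m creep '[[0.5,32,36,0,0.09],[0,64,72,0,0.18],[0,96,108,0,0.28],[0,128,144,0,0.37],[0,160,180,0,0.46],[0,192,216,0,0.55],[0,224,252,0,0.65],[0,256,288,0,0.738]]'
```

```text
time_s: 2.2
tcp_pos: [0.4158, -0.3148, 0.242]
ee_rot: [[0.001, -0.841, 0.541], [-0.0, 0.541, 0.841], [-1.0, -0.001, 0.0]]
wrist_force: [0.8, -0.7, 0.2]
gripper_width: 0.353
```

```bash
python3 -c "
from h import *
s=sense();R=s['ee_rot'];print(s['tcp_pos'],np.degrees(np.arctan2(R[1,1],R[0,1])),s['joints'])"
```

```text
[ 0.41582647 -0.31483783  0.24196844] 147.22662785926687 [-1.92851652e+01  1.19135776e+01 -1.39379457e+01  8.01262990e-03
 -6.40966975e+01 -1.34917017e+01]
```

```bash
python3 -m creep '[[0,1,50,0,0],[0,2,100,0,0],[0,3,150,0,0],[0,4,200,0,0],[0,5,250,0,0],[0,6,300,0,0],[0,7,350,0,0],[0,9,400,0,0]]' && python3 -m creep '[[0,0,40,-5,0],[0,0,80,-10,0],[0,0,110,-15,0],[0,0,125,-20,0],[0,0,135,-25,0],[0,0,140,-27,0],[0,0,140,-27,0],[0,0,140,-27,0]]'
```

```text
time_s: 3.0
tcp_pos: [0.4243, 0.0854, 0.2426]
ee_rot: [[0.002, -0.841, 0.541], [0.0, 0.541, 0.841], [-1.0, -0.002, 0.001]]
wrist_force: [1.3, -0.2, 0.7]
gripper_width: 0.005
time_s: 3.8
tcp_pos: [0.4244, 0.2246, 0.2157]
ee_rot: [[0.002, -0.841, 0.542], [0.0, 0.542, 0.841], [-1.0, -0.002, 0.001]]
wrist_force: [0.4, 0.1, 0.2]
gripper_width: 0.003
```

```bash
python3 -c "
from h import *
p=capture('side');cv2.imwrite('pics/s1.png',cv2.resize(p['image'][130:350,280:560],None,fx=2.5,fy=2.5))"
```

```text
(no output)
```

View pics/s1.png

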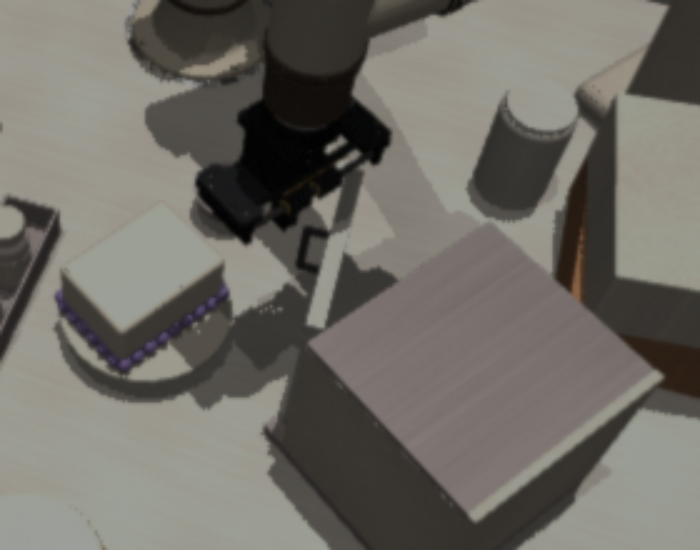

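The closed gripper stands on the outer side of the door at about (310,190). The pull bar is below it at (315,250), so the push path is clear.

```bash
python3 -m creep '[[0,0,12,0,0],[0,0,22,0,0],[0,1,30,0,0],[0,1,38,0,0],[0,2,46,0,0],[0,2,54,0,0],[0,3,62,0,0],[0,3,70,0,0]]' && python3 -m creep '[[0,0,6,0,0],[0,1,12,0,0],[0,2,18,0,0],[0,2,23,0,0],[0,3,28,0,0],[0,3,32,0,0],[0,4,35,0,0],[0,4,37,0,0]]'
```

```text
time_s: 4.65
tcp_pos: [0.4276, 0.2953, 0.2158]
ee_rot: [[0.003, -0.841, 0.542], [0.0, 0.542, 0.841], [-1.0, -0.002, 0.002]]
wrist_force: [0.2, -1.7, -0.1]
gripper_width: 0.004
time_s: 5.45
tcp_pos: [0.4317, 0.3326, 0.2158]
ee_rot: [[0.003, -0.84, 0.542], [0.0, 0.542, 0.84], [-1.0, -0.002, 0.002]]
wrist_force: [0.5, -0.8, -0.1]
gripper_width: 0.004
```

```bash
python3 -m creep '[[0,0,2,0,0],[0,0,4,0,0],[0,0,6,0,0],[0,0,8,0,0],[0,0,10,0,0],[0,0,12,0,0],[0,0,14,0,0],[0,0,15,0,0]]'; python3 -m creep '[[0,0.5,1,0,0],[0,1,2,0,0],[0,1.5,3,0,0],[0,2,4,0,0],[0,2,4,0,0],[0,2,4,0,0],[0,2,4,0,0],[0,2,4,0,0]]'
```

```text
time_s: 6.25
tcp_pos: [0.4315, 0.3457, 0.2153]
ee_rot: [[0.001, -0.84, 0.543], [-0.003, 0.543, 0.84], [-1.0, -0.002, -0.002]]
wrist_force: [0.9, -2.5, -0.6]
gripper_width: 0.009
time_s: 7.05
tcp_pos: [0.4335, 0.3498, 0.2153]
ee_rot: [[0.001, -0.84, 0.543], [-0.002, 0.543, 0.84], [-1.0, -0.002, -0.001]]
wrist_force: [-0.1, 0.4, 0.1]
gripper_width: 0.001
```

```bash
python3 -m creep '[[0,0.3,0.5,0,0],[0,0.5,1,0,0],[0,1,1.5,0,0],[0,1,2,0,0],[0,1.5,2.5,0,0],[0,1.5,3,0,0],[0,1.5,3,0,0],[0,1.5,3,0,0]]'; python3 -c "
from h import *
p=capture('top');P=cloud(p);cv2.imwrite('pics/t2.png',cv2.resize(p['image'][130:330,70:330],None,fx=2.8,fy=2.8,interpolation=cv2.INTER_CUBIC))
p=capture('side');cv2.imwrite('pics/s2.png',cv2.resize(p['image'][130:350,280:560],None,fx=2.5,fy=2.5))"
```

```text
time_s: 7.85
tcp_pos: [0.4336, 0.3501, 0.2153]
ee_rot: [[-0.002, -0.84, 0.543], [-0.008, 0.543, 0.84], [-1.0, -0.002, -0.008]]
wrist_force: [-4.4, -7.3, 4.6]
gripper_width: 0.006
```

View pics/t2.png

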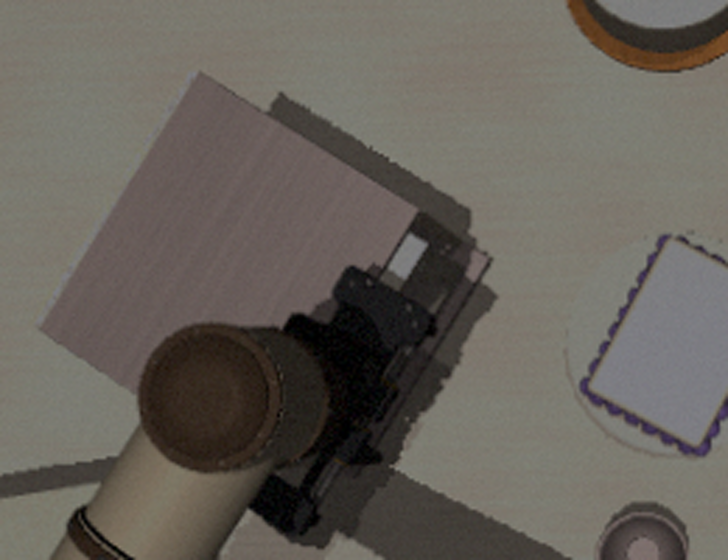

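View pics/s2.png

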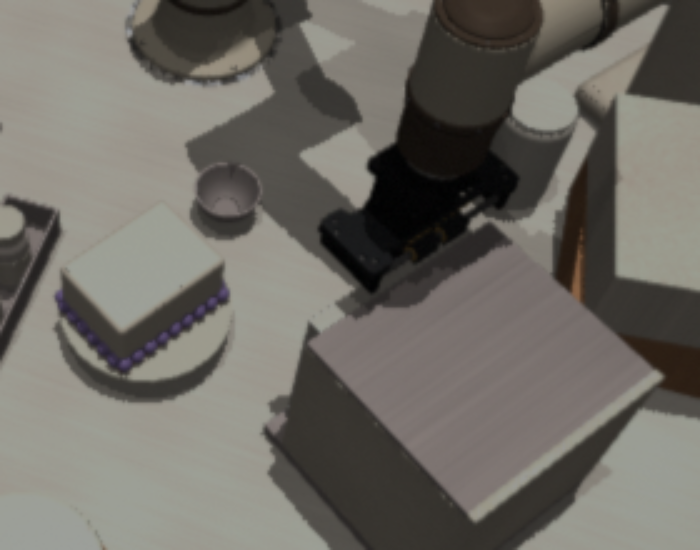

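```bash
python3 -m creep '[[0,1.6,2.5,0,0],[0,2.2,3.4,0,0],[0,2.7,4.2,0,0],[0,3.2,5,0,0],[0,3.8,5.8,0,0],[0,3.8,5.8,0,0],[0,3.8,5.8,0,0],[0,3.8,5.8,0,0]]'; python3 -m creep '[[0,0,0,0,0],[0,-2,-3,0,0],[0,-5,-8,0,0],[0,-10,-20,0,0],[0,-10,-50,0,0],[0,-5,-90,10,0],[0,0,-130,20,0],[0,0,-170,30,0]]'; python3 c.py
```

```text
time_s: 8.75
tcp_pos: [0.4336, 0.35, 0.2154]
ee_rot: [[-0.012, -0.839, 0.544], [-0.021, 0.544, 0.839], [-1.0, -0.001, -0.024]]
wrist_force: [-13.4, -12.9, 11.2]
gripper_width: 0.005
time_s: 9.55
tcp_pos: [0.4335, 0.1783, 0.2456]
ee_rot: [[-0.012, -0.839, 0.543], [-0.021, 0.544, 0.839], [-1.0, -0.002, -0.024]]
wrist_force: [0.7, -0.3, 0.2]
gripper_width: 0.004
top [   82   155   140   142 10494] 0.24032500147712388 ((533.0305786132812, 439.7163391113281), (238.62445068359375, 234.9860382080078), 57.20241928100586)
[[369, 403], [567, 275], [696, 476], [498, 603]]
side [ 403  220  140  119 8644] 0.23947844849422667 ((536.507568359375, 438.82122802734375), (235.2637939453125, 239.60238647460938), 57.432064056396484)
[[372, 404], [574, 275], [700, 473], [498, 602]]
```

```bash
cat > d.py <<'E'
from h import *
for c in ["top","side"]:
    p=capture(c);P=cloud(p);ok=p["z_map"]>0
    # edge of the top surface (door outer top edge) in case axes
    th=np.radians(57.2);ex=np.array([np.cos(th),np.sin(th)]);ey=np.array([-np.sin(th),np.cos(th)])
    m=ok&(P[...,2]>.228)&(P[...,2]<.25)&(P[...,1]>.2)&(P[...,0]<.85)
    q=P[m];X=q[:,:2]@ex;Y=q[:,:2]@ey
    h=np.array([.560,.292]);Yr=Y-h@ey;Xr=X-h@ex
    for y0 in np.arange(-.02,.22,.02):
        k=(Yr>y0)&(Yr<y0+.02)
        if k.sum()>5: print(c,round(y0,2),np.round(np.percentile(Xr[k],[0,2])*1000,1))
    for t in ["case_door","door_push"]:
        for d in look_for(p,t)[:1]: print(t,np.round(d["box"]),d["confidence"])
    cv2.imwrite(f'pics/{c}3.png',cv2.resize(p['image'][130:350,(280 if c=="side" else 70):(560 if c=="side" else 350)],None,fx=2.5,fy=2.5,interpolation=cv2.INTER_CUBIC))
E
python3 d.py
```

```text
top -0.02 [ 8.2 10.9]
top 0.0 [-10.9  -6.1]
top 0.02 [-10.6  -7. ]
top 0.04 [-11.   -6.9]
top 0.06 [-10.8  -7.2]
top 0.08 [-9.4 -5.4]
top 0.1 [-9.2 -5.5]
top 0.12 [-9.2 -5.6]
top 0.14 [-10.8  -5.3]
top 0.16 [-11.1  -7. ]
top 0.18 [-10.8  -7. ]
top 0.2 [-8.7  9.7]
case_door [167. 214. 236. 296.] 0.66
door_push [170. 214. 236. 296.] 0.77
side -0.02 [-4.8 13.9]
side 0.0 [-9.8 -3.3]
side 0.02 [-10.   -4.3]
side 0.04 [-9.8 -3.3]
side 0.06 [-10.8  -4.5]
side 0.08 [-9.6 -4.3]
side 0.1 [-10.8  -4.2]
side 0.12 [-10.5  -3.5]
side 0.14 [-9.9 -4.2]
side 0.16 [-10.7  -4.2]
side 0.18 [-9.4 -3.8]
side 0.2 [ 2.3 13.6]
case_door [404. 221. 465. 261.] 0.89
door_push [396. 219. 469. 282.] 0.61
```

View pics/top3.png

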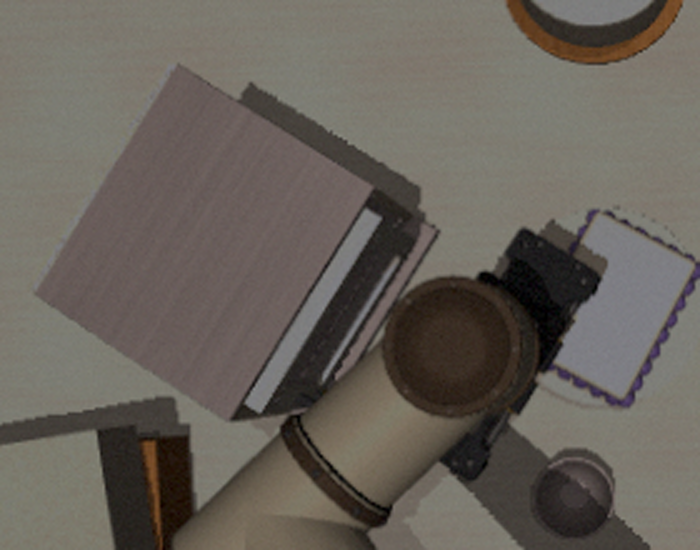

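The top edge of the door runs parallel to the case front within about 1 mm over 200 mm, and it stayed shut after I backed off. Next is the stencil.

```bash
python3 -m creep '[[0,17,-45,0,-0.05],[0,35,-90,0,-0.1],[0,52,-135,0,-0.15],[0.3,70,-180,0,-0.2],[0.6,87,-225,0,-0.25],[0.6,105,-270,0,-0.3],[0.6,122,-315,0,-0.35],[0.6,140,-360,0,-0.358]]' && python3 -m creep '[[0.6,15,-30,0,0],[0.6,30,-60,0,0],[0.6,41,-86,0,0],[0.6,41,-86,0,0],[0.6,41,-86,0,0],[0.6,41,-86,0,0],[0.6,41,-86,0,0],[0.6,41,-86,0,0]]'
cat > e.py <<'E'
from h import *
import sys
s=sense();R=s['ee_rot'];print(s['tcp_pos'],np.degrees(np.arctan2(R[1,1],R[0,1])),s['joints'],s["gripper_width"])
p=capture("wrist");print(p["eye"],p["attitude"])
cv2.imwrite(f"pics/w{sys.argv[1]}.png",p["image"])
for t in ["stencil_grip","stencil","round_stencil"]:
    for q in mark_of(p,t)[:2]: print(t,q["centre"],q["confidence"],dep(p,q["centre"]))
for c in ["wrist","top","side"]:
    if c!="wrist": p=capture(c)
    P=cloud(p);ok=p["z_map"]>0
    m=ok&(np.hypot(P[...,0]-.615,P[...,1]+.268)<.06)&(P[...,2]>.045)&(P[...,2]<.075)
    q=P[m]
    if len(q)>20: print(c,"handle",len(q),cv2.minAreaRect((q[:,:2]*1000).astype(np.float32)),np.median(q[:,2]))
    m=ok&(np.hypot(P[...,0]-.615,P[...,1]+.268)<.1)&(P[...,2]>.0025)&(P[...,2]<.075)
    mm=cv2.morphologyEx(m.astype(np.uint8),cv2.MORPH_OPEN,np.ones((2,2)))>0
    q=P[mm]
    if len(q)>20: print(c,"plate",len(q),cv2.minAreaRect((q[:,:2]*1000).astype(np.float32)))
E
python3 e.py 1
```

```text
time_s: 10.75
tcp_pos: [0.5745, -0.1804, 0.2442]
ee_rot: [[-0.02, -0.596, 0.802], [-0.016, 0.803, 0.596], [-1.0, -0.0, -0.026]]
wrist_force: [1.0, 2.0, 0.0]
gripper_width: 0.372
time_s: 11.55
tcp_pos: [0.6155, -0.2654, 0.2447]
ee_rot: [[-0.02, -0.598, 0.802], [-0.016, 0.802, 0.597], [-1.0, -0.001, -0.025]]
wrist_force: [-1.1, -0.1, 0.7]
gripper_width: 0.602
[ 0.61548849 -0.26542743  0.24472638] 126.69882104684072 [ -9.06739922  26.74217381   7.94181876   1.11859493 -72.1727936
 -44.5858912 ] 0.6018868885174466
[ 0.55470755 -0.31139214  0.39002089] [[-5.97903054e-01 -7.72708730e-01 -2.13150552e-01]
 [ 8.01568423e-01 -5.76364864e-01 -1.59033352e-01]
 [ 3.39706044e-05 -2.65941278e-01  9.63989230e-01]]
stencil_grip [312.3, 217.2] 0.96 [ 0.61171207 -0.27024729  0.06148411]
stencil [312.2, 207.9] 0.67 [ 0.60547785 -0.27499665  0.06080842]
round_stencil [413.2, 9.9] 0.86 [ 0.43694085 -0.30494741  0.0603724 ]
wrist handle 1517 ((615.6992797851562, -268.7996520996094), (69.98792266845703, 15.644981384277344), 36.921852111816406) 0.060931019870235525
wrist plate 8180 ((614.4441528320312, -267.99200439453125), (147.6541748046875, 101.00627136230469), 36.97998809814453)
top plate 56 ((551.6946411132812, -318.13275146484375), (54.2803840637207, 61.01559066772461), 5.229403972625732)
side handle 135 ((616.4342651367188, -268.5931701660156), (70.22848510742188, 16.16646385192871), 36.11497497558594) 0.059957566139894336
side plate 579 ((846.36962890625, 18.460723876953125), (914.5804443359375, 164.5118408203125), 49.84768295288086)
```

```bash
python3 -m creep '[[0.6,0,-1,-35,0.003],[0.6,0,-2,-75,0.003],[0.6,0,-3,-115,0.003],[0.6,0,-3.3,-145,0.003],[0.6,0,-3.3,-165,0.003],[0.6,0,-3.3,-180,0.003],[0.6,0,-3.3,-190,0.003],[0.6,0,-3.3,-191,0.003]]' && python3 -m creep '[[0.6,0,0,0,0],[0.4,0,0,0,0],[0.2,0,0,0,0],[0,0,0,0,0],[0,0,0,0,0],[0,0,0,0,0],[0,0,0,0,0],[0,0,0,0,0]]'
```

```text
time_s: 12.65
tcp_pos: [0.615, -0.2695, 0.0524]
ee_rot: [[-0.022, -0.599, 0.801], [-0.015, 0.801, 0.599], [-1.0, 0.001, -0.026]]
wrist_force: [-0.6, -0.2, 0.5]
gripper_width: 0.597
time_s: 13.45
tcp_pos: [0.6149, -0.2694, 0.0525]
ee_rot: [[-0.022, -0.599, 0.8], [-0.015, 0.801, 0.599], [-1.0, 0.001, -0.027]]
wrist_force: [0.1, 0.7, 0.9]
gripper_width: 0.177
```

```bash
python3 -m creep '[[0,0,0,3,0],[0,0,0,10,0],[0,0,0,25,0],[0,0,0,50,0],[0,0,0,80,0],[0,0,0,115,0],[0,0,0,145,0],[0,0,0,160,0]]' && python3 -m creep '[[0,0,0,15,0],[0,0,0,30,0],[0,0,0,40,0],[0,0,0,45,0],[0,0,0,45,0],[0,0,0,45,0],[0,0,0,45,0],[0,0,0,45,0]]'; cat > f.py <<'E'
from h import *
import sys
s=sense();R=s['ee_rot'];print(s['tcp_pos'],np.degrees(np.arctan2(R[1,1],R[0,1])),s['joints'],s["gripper_width"])
n=sys.argv[1]
for c in ["wrist","top","side"]:
    p=capture(c);cv2.imwrite(f"pics/{c}_{n}.png",p["image"])
E
python3 f.py 4
```

```text
time_s: 14.25
tcp_pos: [0.6162, -0.27, 0.2179]
ee_rot: [[-0.015, -0.599, 0.8], [-0.018, 0.801, 0.599], [-1.0, -0.005, -0.022]]
wrist_force: [0.6, -0.4, -1.3]
gripper_width: 0.182
time_s: 15.05
tcp_pos: [0.6159, -0.2699, 0.262]
ee_rot: [[-0.016, -0.599, 0.8], [-0.017, 0.801, 0.599], [-1.0, -0.004, -0.023]]
wrist_force: [0.3, 0.2, -1.4]
gripper_width: 0.176
[ 0.6159456  -0.2699334   0.26195538] 126.81738717095173 [ -9.42643898  26.33518752   9.7131072    1.16891846 -74.1525962
 -44.08558034] 0.17649282910496078
```

View pics/wrist_4.png

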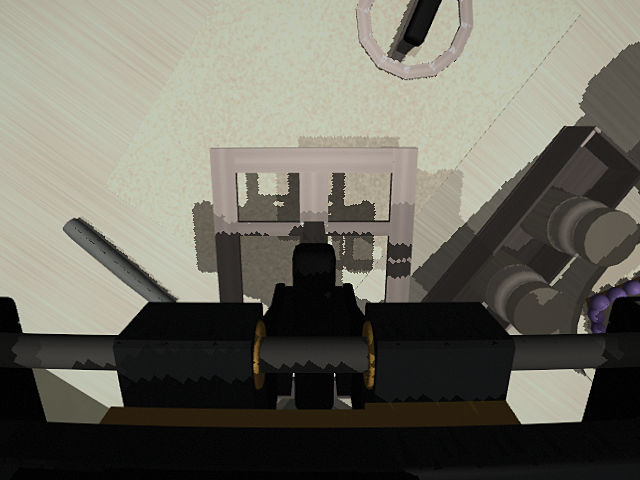

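View pics/side_4.png

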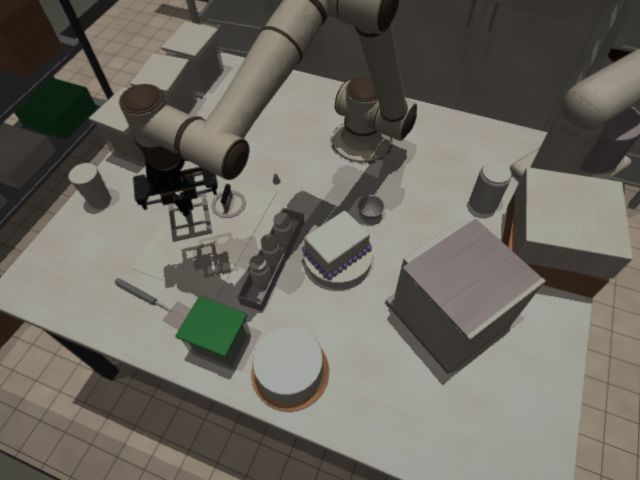

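```bash
cat > g.py <<'E'
from h import *
np.set_printoptions(precision=4,suppress=True)
s=sense();R=s['ee_rot'];T=s['tcp_pos'];print(T,np.degrees(np.arctan2(R[1,1],R[0,1])),s['gripper_width'])
for c in ["wrist","side","top"]:
    p=capture(c);P=cloud(p);ok=p["z_map"]>0
    z0=T[2]-.049
    m=ok&(abs(P[...,2]-z0)<.010)&(np.hypot(P[...,0]-T[0],P[...,1]-T[1])<.1)
    m=cv2.morphologyEx(m.astype(np.uint8),cv2.MORPH_OPEN,np.ones((3,3)))
    m=m>0
    q=P[m]
    if len(q)<60: print(c,len(q));continue
    A=np.c_[q[:,0]-T[0],q[:,1]-T[1],np.ones(len(q))]
    w=np.ones(len(q),bool)
    for _ in range(5):
        a=np.linalg.lstsq(A[w],q[w,2],rcond=None)[0];r=q[:,2]-A@a;w=abs(r)<.004
    k=q[w]
    th=np.arctan2(R[1,1],R[0,1])-np.pi/2
    print(c,len(q),w.sum(),"slope long,short",a[:2]@[np.cos(th),np.sin(th)],a[:2]@[-np.sin(th),np.cos(th)],"z top at tcp",a[2],"res",r[w].std(),cv2.minAreaRect((k[:,:2]*1000).astype(np.float32)))
    print(cv2.boxPoints(cv2.minAreaRect((k[:,:2]*1000).astype(np.float32))).round(0).tolist())
E
python3 g.py
```

```text
[ 0.6161 -0.27    0.2625] 126.81673092386345 0.17774747219956838
wrist 15173 15107 slope long,short 0.003197008919071305 -0.0049808604593712434 z top at tcp 0.2140567344451397 res 0.0007368237255815229 ((617.4561157226562, -269.44329833984375), (140.80975341796875, 100.51901245117188), 37.01509475708008)
[[531.0, -272.0], [591.0, -352.0], [704.0, -267.0], [643.0, -187.0]]
side 716 664 slope long,short 0.0023092404968621198 -0.006037556224761913 z top at tcp 0.2139128968381805 res 0.0017314564363118583 ((620.2727661132812, -268.2784423828125), (135.0902099609375, 100.05101013183594), 37.14850616455078)
[[536.0, -269.0], [597.0, -349.0], [704.0, -267.0], [644.0, -188.0]]
top 347 330 slope long,short 0.00332290802385909 0.005635299107426516 z top at tcp 0.2141232558261029 res 0.0017390863558280024 ((606.1818237304688, -275.8793640136719), (117.46546173095703, 100.616943359375), 37.348567962646484)
[[529.0, -272.0], [590.0, -352.0], [683.0, -280.0], [622.0, -200.0]]
```

```bash
python3 -m creep '[[0,-4,10,0,-0.03],[0,-12,30,0,-0.1],[0,-21,55,0,-0.18],[0,-30,80,0,-0.26],[0,-40,105,0,-0.34],[0,-49,130,0,-0.42],[0,-59,155,0,-0.5],[0,-68,180,0,-0.58]]' && python3 -m creep '[[0,-10,25,0,-0.08],[0,-20,52,0,-0.16],[0,-30,80,0,-0.25],[0,-40,107,0,-0.34],[0,-50,132,0,-0.43],[0,-58,155,0,-0.51],[0,-64,170,0,-0.57],[0,-68,178,0,-0.584]]' ; python3 g.py; python3 f.py 5
```

```text
time_s: 16.15
tcp_pos: [0.5477, -0.0891, 0.2631]
ee_rot: [[-0.022, -0.059, 0.998], [-0.006, 0.998, 0.059], [-1.0, -0.005, -0.022]]
wrist_force: [-0.3, 0.6, -1.2]
gripper_width: 0.176
time_s: 16.95
tcp_pos: [0.4793, 0.0901, 0.2635]
ee_rot: [[-0.021, 0.501, 0.865], [0.007, 0.866, -0.501], [-1.0, -0.004, -0.021]]
wrist_force: [0.1, 0.2, -1.8]
gripper_width: 0.178
[0.4793 0.0901 0.2635] 59.94575134126697 0.17826217727739127
wrist 15202 15128 slope long,short 0.0032045305613445105 -0.004955142625742406 z top at tcp 0.2150780568821961 res 0.0007352283347137855 ((480.6396484375, 88.88973999023438), (100.55823516845703, 140.52235412597656), 60.041778564453125)
[[395.0, 80.0], [516.0, 10.0], [567.0, 97.0], [445.0, 168.0]]
side 637 586 slope long,short 0.0034119102286921128 -0.006153894758812019 z top at tcp 0.2145597323473169 res 0.0018011064081279522 ((480.1575927734375, 88.40093994140625), (103.1753158569336, 142.40042114257812), 59.440486907958984)
[[393.0, 80.0], [515.0, 8.0], [568.0, 97.0], [445.0, 169.0]]
top 209 196 slope long,short 0.009565907412746636 -0.007871838698142695 z top at tcp 0.21527066205277245 res 0.0019294519824079946 ((452.276123046875, 56.26017761230469), (49.131622314453125, 145.48907470703125), 43.16239547729492)
[[385.0, 93.0], [484.0, -14.0], [520.0, 20.0], [420.0, 126.0]]
[0.47958221 0.08921418 0.26339911] 60.025603705388505 [  29.08244099    8.17158941  -15.06523296   -0.99857766  -67.6231057
 -148.67254101] 0.18232166249311163
```

```bash
python3 -m creep '[[0,-0.5,0.5,-5,0.003],[0,-0.5,0.5,-15,0.005],[0,-0.5,0.5,-27,0.005],[0,-0.5,0.5,-39,0.005],[0,-0.5,0.5,-50,0.005],[0,-0.5,0.5,-59,0.005],[0,-0.5,0.5,-65,0.005],[0,-0.5,0.5,-67,0.005]]' && python3 -m creep '[[0,0,0,0,0],[0,0,0,-1,0],[0,0,0,-2,0],[0,0,0,-3,0],[0,0,0,-4,0],[0,0,0,-4,0],[0,0,0,-4,0],[0,0,0,-4,0]]'; python3 g.py; python3 f.py 6; python3 - <<'E'
from h import *
for c in ["wrist","side","top"]:
    p=capture(c);P=cloud(p);ok=p["z_map"]>0
    m=ok&(np.hypot(P[...,0]-.479,P[...,1]-.09)<.12)&(abs(P[...,2]-.124)<.006)
    m=cv2.morphologyEx(m.astype(np.uint8),cv2.MORPH_OPEN,np.ones((2,2)))>0
    q=P[m];print(c,len(q),np.median(q[:,2]) if len(q) else 0,cv2.minAreaRect((q[:,:2]*1000).astype(np.float32)) if len(q)>20 else 0)
E
```

```text
time_s: 18.05
tcp_pos: [0.4791, 0.0889, 0.1953]
ee_rot: [[-0.023, 0.497, 0.867], [0.006, 0.868, -0.497], [-1.0, -0.006, -0.023]]
wrist_force: [1.2, 0.5, -0.7]
gripper_width: 0.181
time_s: 18.85
tcp_pos: [0.4791, 0.0889, 0.1913]
ee_rot: [[-0.022, 0.497, 0.868], [0.006, 0.868, -0.497], [-1.0, -0.006, -0.022]]
wrist_force: [-0.3, 0.9, -1.1]
gripper_width: 0.179
[0.4791 0.0889 0.1913] 60.20328869757664 0.17881731128055547
wrist 15203 15128 slope long,short 0.0023063295368067117 -0.006813450889030377 z top at tcp 0.14291737395970386 res 0.0007434968431835764 ((480.3921813964844, 87.70954132080078), (100.5486831665039, 140.40948486328125), 60.35939025878906)
[[395.0, 79.0], [517.0, 9.0], [566.0, 97.0], [444.0, 166.0]]
side 579 527 slope long,short 0.009046677173005868 -0.007915056138431515 z top at tcp 0.1425182639428719 res 0.0018211416553742766 ((480.94866943359375, 85.73303985595703), (102.35275268554688, 140.18972778320312), 60.527565002441406)
[[395.0, 76.0], [517.0, 7.0], [567.0, 96.0], [445.0, 165.0]]
top 193 175 slope long,short 0.006451899465908315 -0.006647876687252522 z top at tcp 0.1431079639196168 res 0.0018286510087498146 ((452.15948486328125, 56.112709045410156), (48.93414306640625, 146.19418334960938), 43.11680603027344)
[[384.0, 93.0], [484.0, -14.0], [520.0, 19.0], [420.0, 126.0]]
[0.47914115 0.08891475 0.19134724] 60.20513324428243 [  29.07596544   11.87813004  -21.51086309   -1.09396361  -57.57470502
 -148.28032626] 0.18085643502299462
wrist 14817 0.12409805044517805 ((463.5755920410156, 110.766357421875), (126.82769012451172, 103.1396713256836), 60.2985725402832)
side 685 0.12298487027245097 ((824.3262939453125, 171.013916015625), (756.845458984375, 172.3057098388672), 13.14970588684082)
top 151 0.12410067939422964 ((415.18109130859375, 96.04298400878906), (53.63301467895508, 40.2821044921875), 66.6246337890625)
```

View pics/wrist_6.png

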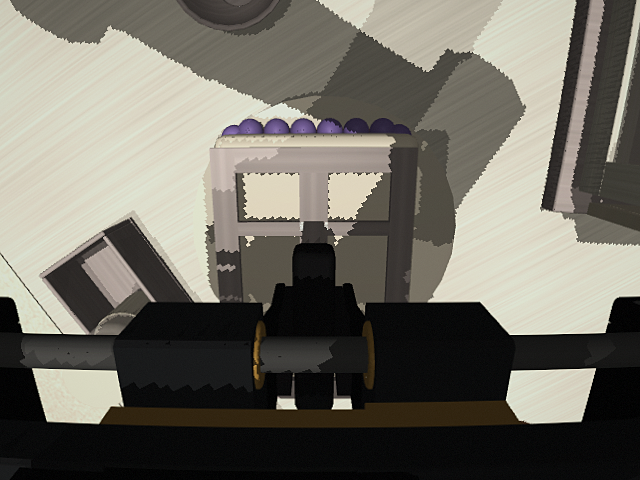

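View pics/side_6.png

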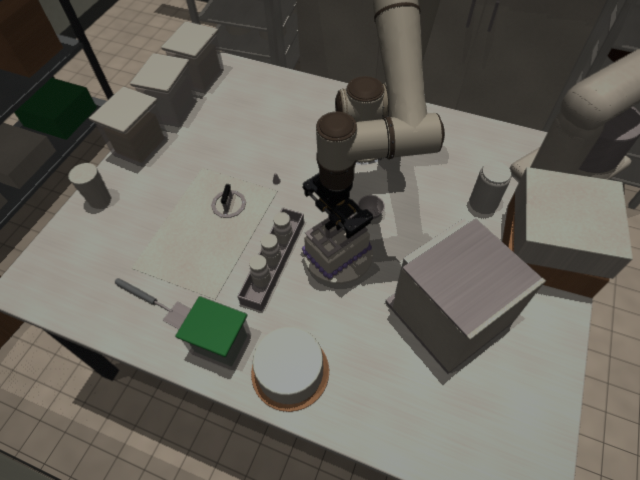

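```bash
python3 - <<'E'
from h import *
th=np.radians(-29.7);e1=np.array([np.cos(th),np.sin(th)]);e2=np.array([-np.sin(th),np.cos(th)])
for c in ["wrist","side"]:
    p=capture(c);P=cloud(p);ok=p["z_map"]>0
    for n,z in (("plate",.143),("cake",.124)):
        m=ok&(np.hypot(P[...,0]-.479,P[...,1]-.09)<.12)&(abs(P[...,2]-z)<.0035)
        m=cv2.morphologyEx(m.astype(np.uint8),cv2.MORPH_OPEN,np.ones((2,2)))>0
        d=(P[m][:,:2]-[.479,.0895])*1000;a=d@e1;b=d@e2
        print(c,n,m.sum(),"long",np.percentile(a,[.3,2,98,99.7]).round(1),"short",np.percentile(b,[.3,2,98,99.7]).round(1))
E
```

```text
wrist plate 15158 long [-75.5 -67.   10.9  71.6] short [-50.2 -49.3  48.6  74.2]
wrist cake 14421 long [-75.5 -71.8  18.7  23.8] short [-49.  -41.3  39.7  51. ]
side plate 482 long [-67.  -57.1  71.7  72.9] short [-48.6 -47.6  48.2  66.8]
side cake 491 long [-62.5 -56.4  75.2 478.4] short [-45.8 -42.1  60.2 562.4]
```

```bash
python3 -m creep '[[0,-0.4,0.5,0,0],[0,-0.8,1,0,0],[0,-1.3,1.7,0.3,0],[0,-1.3,1.7,0.3,0],[0,-1.3,1.7,0.3,0],[0,-1.3,1.7,0.3,0],[0,-1.3,1.7,0.3,0],[0,-1.3,1.7,0.3,0]]'; python3 g.py; python3 - <<'E'
from h import *
p=capture("top")
for t in ["jar0","round_stencil","cake_top","turntable"]:
    print(t,[ (np.round(q["centre"]),round(q["confidence"],2)) for q in mark_of(p,t)[:3]])
print(sense()["joint_velocities"].round(2))
cv2.imwrite("pics/top7.png",p["image"])
E
```

```text
time_s: 20.2
tcp_pos: [0.4778, 0.0906, 0.1916]
ee_rot: [[-0.023, 0.497, 0.867], [0.006, 0.868, -0.497], [-1.0, -0.006, -0.023]]
wrist_force: [0.5, -0.1, -1.7]
gripper_width: 0.183
[0.4778 0.0906 0.1916] 60.201322247153 0.182595801171478
wrist 15191 15119 slope long,short 0.0023308884834249903 -0.007148280510636951 z top at tcp 0.14317726354182947 res 0.0007378071766377077 ((479.2086181640625, 89.2428970336914), (100.79316711425781, 140.65170288085938), 60.24260711669922)
[[393.0, 80.0], [515.0, 11.0], [565.0, 98.0], [443.0, 168.0]]
side 580 530 slope long,short 0.003180751816998636 -0.005048292604783762 z top at tcp 0.14297281912781887 res 0.0018266195234734567 ((479.7655334472656, 87.31654357910156), (103.094970703125, 140.421875), 60.89263916015625)
[[393.0, 76.0], [516.0, 8.0], [566.0, 98.0], [443.0, 167.0]]
top 188 169 slope long,short 0.004146131060558748 -0.007761890808237981 z top at tcp 0.14377965817210328 res 0.0017644008458578457 ((451.6382141113281, 57.67851257324219), (49.11432647705078, 145.93234252929688), 43.79197311401367)
[[383.0, 93.0], [484.0, -12.0], [520.0, 22.0], [419.0, 127.0]]
jar0 [(array([379., 253.]), 0.96), (array([378., 222.]), 0.82), (array([378., 192.]), 0.81)]
round_stencil [(array([465., 276.]), 0.7)]
cake_top []
turntable []
[-0.03 -0.09 -0.07 -0.06 -0.03  0.11]
```

View pics/top7.png

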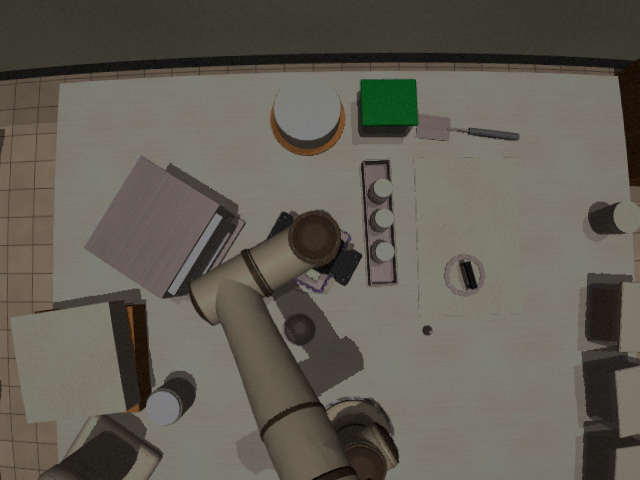

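The case door is still shut (at about (200,255)). The jars at (380,190), (380,218) and (382,252) and the round stencil at (465,274) haven't moved. The stencil sits over the cake, so I'm handing in.

```bash
python3 -c "
from station import *
print(finish_job())"
```

```text
the job is handed in; nothing more can be done
None
```

The job is handed in at about 20 s of the 64 s: the case door is shut and the arm is holding the rectangular stencil over the cake. The hand-in gives no verdict, so what follows is from my own last checks.

- **Door:** I pushed it until it stopped moving under about 20 N, more than the 8–13 N the catch resists with. After I backed off, its top edge ran parallel to the case front within about 1 mm over 200 mm. It was still shut in the last picture.
- **Stencil height and level:** the underside is about 15 mm above the cake top. It is level to about 0.4°, and the arm was at rest.
- **Stencil position:** by the wrist camera it is centred within about 1 mm and its long sides are within about 0.5° of the cake's.
- **Everything else:** the jars and the round stencil show where they started, and I saw no sign of contact with the cake.

**Disagreements in the checks:**
- The side camera put the stencil centre about 2 mm from where the wrist camera did, which is within the calibration error.
- The top camera could not check the centring because the arm hides the cake.
- The door push left the gripper tilted about 1.3°. The stencil was gripped lying flat and stayed level.

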